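# Dock the bottle crate and close its swing bar

## Task

Push the two-bottle crate into its dock beside the blood counter until it stands fully home against the stops at the back, then push the dock's swing bar shut across the mouth. The crate is heavy and tall and its rubber feet grip the bench, so push it low at its base: it must slide on its feet, never tip and never be lifted. Do not push on the bottles in it with the fingers, and leave the other things on the bench alone.

Things in the scene. Friction and masses are not known exactly. Their poses are not given: they have to be found in the camera images.
- crate: Grey plastic bottle crate, 1.5 to 1.9 kg with its bottles. Origin: centre of its underside; x points into the dock (away from the robot), y to its left, z up. Four 4 mm rubber feet (centres x +-55, y +-66 mm) carry a solid plinth 130 (x) x 160 (y) mm, z = 4 to 30 mm. Sliding takes 11 to 19 N; pushed more than about 40 mm above the bench it may tip over its far feet instead
- crate_front (a point): middle of the plinth's front face (toward the robot, 160 mm wide, 26 mm high) at x = -65 mm, 17 mm above the bench: the place to push; axes as the crate's. Behind this face the plinth's flat drip ledge is free for 50 mm, room for the gripper's body above it while the fingertips push on the face
- crate_box (a point): middle of the top of the crate's open two-cell box, 127 mm above the bench. The box stands on the rear part of the plinth, x = -15 to 65 mm in the crate's frame, over the full 160 mm width; the bottles in it reach 195 mm above the bench
- dock: Fixed aluminium dock. Origin on the bench where the crate's origin lies when home; x runs into the dock, y left, z up: crate home = crate frame on dock frame. Guides 32 mm high, inner faces at y = +-87 mm from x = 72 to 10 mm, then flaring to y = +-124 mm at x = -48 mm. Two rubber bumpers (y = +-50 mm, faces at x = 65 mm) stop the crate's far face. The mouth is at the -x end, toward the robot
- swing_bar (a joint): angle of the steel swing bar on its upright pivot, rad. 0 = shut, at its limit: bar along the dock's -y, across the mouth, 9 mm in front of the plinth of a homed crate. It opens clockwise seen from above: 1.57 = bar along the dock's -x, more = outward to the left, 2.7 at most; starts at 1.7 to 2.05. Friction 0.12 N m; stays where left. Bar 12 mm thick, z = 16 to 36 mm, 160 mm long from the pivot
- bottle_left: white bottle, 68 mm diameter, 165 mm high, 0.46 kg, standing loose (2 to 3 mm of play) in the crate's left cell; origin at the centre of its underside
- bottle_right: the same bottle in the crate's right cell
- gate_pivot (a point): the bar's pivot axis, at x = -80, y = 142 mm in the dock's frame, 26 mm above the bench; the post is 24 mm wide and 41 mm high
- bar_knob (a point): middle of the black knob (18 mm diameter, z = 42 to 64 mm) on the bar, 135 mm from the pivot; its y axis points along the bar to the pivot
- brown_bottle: small brown bottle, 28 mm diameter, 60 mm high, standing right of the way into the dock; a bystander, loose; origin at the centre of its underside
- glass_jar: square staining jar with a lid, 66 x 62 x 100 mm, to the left; a bystander, loose; origin at the centre of its underside
- swabs: round tub of cotton swabs, 77 mm diameter, 80 mm high, to the left; a bystander, loose; origin at the centre of its underside
- slides_box: small carton, 56 x 82 x 34 mm, to the left near the bench's edge; a bystander, loose; origin at the centre of its underside
- counter: hand tally counter, 87 x 56 x 27 mm, to the right; a bystander, loose; origin at the centre of its underside
- dropper_large: small white dropper bottle, 30 mm diameter, 78 mm high, at the far left in front of the beige analyser; a bystander, loose; origin at the centre of its underside
- dropper_small: small dropper bottle, 25 mm diameter, 60 mm high, at the far left in front of the beige analyser; a bystander, loose; origin at the centre of its underside
There are look-alikes about, which are no part of the job. Leave any orange or red look-alike of the bottle_right alone.

How it is judged:
By the outcome, as a careful person would: the job done as asked, in the order asked, and still so for the second after the job is handed in, with the robot touching nothing.
It also fails if it takes over 72 s, if anything falls off the work surface, if the arm or the gripper's body presses on something with over 40 N, if the wrist force passes 120 N, or if a joint passes its speed limit or range.

## Robot

A 7-joint arm with a two-finger parallel gripper is mounted at the origin on a cart in front of the work surface, level with it; the furniture and walls round the work are solid. World frame = base frame: x ahead of the robot, y to its left, z up, the work surface at z = 0. Lengths are in m, angles in rad, forces in N, time in s.
With the tool pointing down it reaches from about 0.4 to 0.875 m from the base axis. Payload 4.4 kg.
Tool frame: the origin (TCP) lies midway between the tips of the shut fingers; the grasp point (between the pads) lies 19 mm behind it; z points along the fingers, y is the line along which they close (so a half turn about z gives the same grasp; the last joint's range is limited). The gripper opens to 85 mm and grips with 20 to 120 N. Pads are 22 mm wide; open, the fingers measure 114 mm over their backs; the gripper's body (76 mm by 85 mm) begins 54 mm behind the grasp point. The pads swing forward as they close: fully open they stand 13 mm farther back than shut.
Start: joints at [-1.261, 0.628, 0.038, 1.517, -0.027, 0.996, -0.02], TCP at [0.239, 0.605, 0.231] pointing down, gripper open.
Joint ranges: [-3.06, 3.06], [-0.37, 2.12], [-1.25, 1.32], [0.18, 2.47], [-1.1, 4.24], [0.23, 1.98], [-2.94, 2.94]. Speed limits (rad/s): [2.57, 2.57, 3.14, 3.14, 3.14, 3.14, 3.14].

## Interface

Orientations are given as a unit quaternion [x, y, z, w].
In Python, from bench import robot gives the robot as it stands.
- The arm moves only by the shell command python3 -m pendant 'ROWS'. ROWS is JSON, a list of rows, each an object of numbers: "gripper": the closure, from -1 (fully open) to 1 (shut); "tx", "ty", "tz": the shift along the world's x, y, z normalised to -1 to 1, where 1 is 0.04 m; "rx", "ry", "rz": the turn, a rotation vector about the world's x, y, z normalised to -1 to 1, where 1 is pi/2 rad. A call has 1 to 8 rows; each row shifts and turns the commanded pose from where the row before left it; what a row does not reach is not made up. A row lasts 1/8 s, in which the tool goes at most 62.5 mm and 10.7 degrees, less where a joint would pass 70% of its speed; a pose out of reach is approached as far as the arm can. A call with a number of a shift or a turn outside -1 to 1 is refused whole. A call with a gripper value outside its range is refused whole. The fingers move at their own pace and stop on an object; the grip force is fixed at half the most. Time passes only in rows, so rows that do not move let the fingers close. It gives the time, the measured TCP pose, the force, the opening and the grip force at its end, in the units of the state.
- robot.read_state(): the state, without advancing time (a new reading comes with each control period).
- robot.capture(name): name is "side" or "top" or "wrist"; returns a dict with "pixels" (420x560x3 uint8, red, green, blue), "mtx" (3x3 intrinsics, pixels), "R" (3x3) and "t" (3): a world point X has camera coordinates R X + t. Camera axes: x right, y down, z forward; pixel columns grow to the right and rows downward; lengths in m; the calibration is good to about 2 mm. A picture is of the moment at which its call begins. There is no depth.
- robot.sign_off(): hands the job in; it is judged then, once.
The state is a dict: "t": time; "joints": joint angles; "qd": joint speeds; "effort": joint torques, N m; "ee_pos": TCP position; "tcp_rot": TCP orientation; "force": force on the tool from outside, world axes, zero at the start; "torque": the same for the moment, N m; "width": opening from 0.0 (shut) to 1.0 (fully open); "finger_force": force on a finger pad.
Only numpy, scipy, OpenCV 4.12 (cv2) and the standard library are available. Lean on these libraries where they do the work, as an engineer would, in place of code of your own. Each camera call takes 0.05 s, during which the arm holds its last target. There are 200 camera calls.

## Working session

There is one attempt and no reset: what is moved stays moved. The work goes in short steps, Python scripts to look and compute and a shell command to move; the robot and the scene stay as the last step left them, time stands still between calls to the robot, and variables do not carry over. Pictures are saved under pics/ and viewed, at most 10 in all, crops included, and the job is handed in when it is done.

```bash
mkdir -p pics; ls; python3 - <<'E'
from bench import robot
import cv2,pickle
s=robot.read_state();print(s)
d={}
for n in("top","side"):
    c=robot.capture(n);d[n]=c
    cv2.imwrite(f"pics/{n}0.png",c["pixels"][:,:,::-1]);print(n,c["mtx"],c["R"],c["t"])
pickle.dump(d,open("c0.pkl","wb"))
E
```

```text
pics
{'t': 0.0, 'joints': array([-1.26079438,  0.62930773,  0.03842868,  1.51837963, -0.02700289,
        0.99631442, -0.01999178]), 'qd': array([ 0.00014151, -0.00129585,  0.00056555, -0.00103112,  0.00060156,
       -0.00130784,  0.00124314]), 'effort': array([ 3.94287918e-04, -5.63410378e+01,  1.22645214e+00, -1.93439037e+01,
        1.10188918e-02,  1.06129205e-02,  1.55254710e-06]), 'ee_pos': array([0.23829477, 0.60406315, 0.23041002]), 'tcp_rot': array([ 1.86788735e-01,  9.82399651e-01, -9.30374177e-04, -1.70220053e-04]), 'force': array([-0.21057562, -0.22106057,  0.53965189]), 'torque': array([ 0.01442513, -0.0461358 , -0.04065215]), 'finger_force': 0.0, 'width': 0.9967946944549249}
top [[408.96403916   0.         285.50178994]
 [  0.         408.96403916 209.88820527]
 [  0.           0.           1.        ]] [[-4.01807039e-01 -9.15724305e-01 -3.17878605e-04]
 [-8.78126352e-01  3.85407984e-01 -2.83469213e-01]
 [ 2.59702161e-01 -1.13620788e-01 -9.58981285e-01]] [0.13911279 0.53524066 1.18123255]
side [[531.14961434   0.         279.5922925 ]
 [  0.         531.14961434 209.6207519 ]
 [  0.           0.           1.        ]] [[-0.99741882  0.07042535 -0.01399871]
 [ 0.06369448  0.77780329 -0.62527199]
 [-0.03314675 -0.62454969 -0.78028134]] [0.56306172 0.11489352 1.49129113]
```

View pics/top0.png

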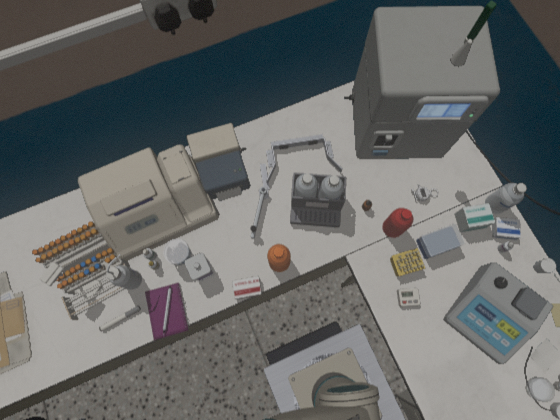

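View pics/side0.png

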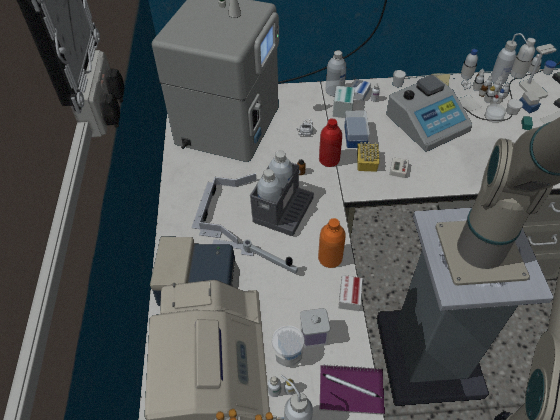

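The top view shows the dock at (300,150) and the crate in front of it at (318,200). The bar runs from its pivot (263,188) to the knob (254,229), and the brown bottle is at (367,205). The red (398,222) and orange (280,258) bottles are look-alikes. The white bottles in the crate's cells, (306,184) and (333,184), are the real ones. I'll enlarge to measure.

```bash
python3 - <<'E'
import cv2,pickle
d=pickle.load(open("c0.pkl","rb"))
for n,(x,y,w,h) in dict(top=(235,125,150,112),side=(185,140,150,140)).items():
    p=d[n]["pixels"][y:y+h,x:x+w,::-1]; f=5 if n=="top" else 4.2
    cv2.imwrite(f"pics/{n}_crop.png",cv2.resize(p,None,fx=f,fy=f,interpolation=cv2.INTER_CUBIC))
E
```

```text
(no output)
```

View pics/top_crop.png

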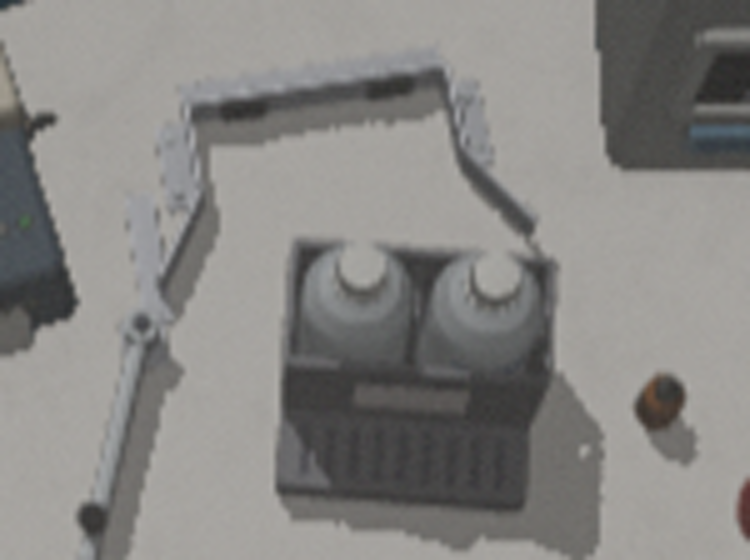

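View pics/side_crop.png

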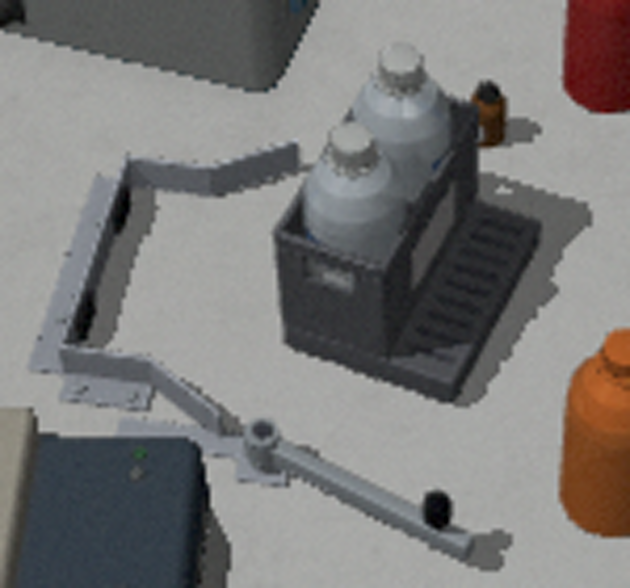

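Both crops show the dock's guides, the two dark bumpers, the pivot post, the bar with its black knob, and the crate's box and ledge. I'll fit the poses from these corners.

```bash
cat > fit.py <<'E'
import numpy as np,cv2,pickle
from scipy.optimize import least_squares
d=pickle.load(open("c0.pkl","rb"))
S=dict(top=(5,235,125),side=(4.2,185,140))
def px(n,u,v):
    f,x,y=S[n];return np.array([(u+.5)/f-.5+x,(v+.5)/f-.5+y])
def proj(c,X):
    p=c["mtx"]@(c["R"]@X+c["t"]);return p[:2]/p[2]
def W(q,X):
    c,s=np.cos(q[2]),np.sin(q[2]);return np.array([q[0]+c*X[0]-s*X[1],q[1]+s*X[0]+c*X[1],X[2]])
def fit(obs,q0):
    r=lambda q:np.concatenate([proj(d[n],W(q,np.array(X)/1000))-px(n,*uv) for n,X,uv in obs])
    s=least_squares(r,q0,loss="soft_l1",f_scale=1);return s.x,r(s.x).reshape(-1,2)
E
python3 - <<'E'
from fit import *
np.set_printoptions(precision=4,suppress=True)
crate=[("top",(-65,80,30),(279,487)),("top",(-65,-80,30),(525,500)),("top",(65,80,127),(293,240)),("top",(65,-80,127),(555,262)),("top",(-15,80,127),(283,368)),("top",(-15,-80,127),(548,378)),
("side",(65,80,127),(275,232)),("side",(-15,80,127),(392,268)),("side",(-15,-80,127),(478,105)),("side",(65,80,4),(285,340)),("side",(-65,80,4),(455,402)),("side",(-65,80,30),(457,386)),("side",(-65,-80,30),(540,226))]
dock=[("top",(-80,142,41),(142,323)),("side",(-80,142,41),(262,430)),("side",(-48,-124,32),(298,148)),("side",(10,-87,32),(212,170)),("side",(10,87,32),(150,360)),("side",(72,-87,32),(128,158)),("side",(72,87,32),(64,348)),("top",(72,87,32),(190,103)),("top",(72,-87,32),(442,68)),("top",(10,-87,32),(460,155)),("top",(10,87,32),(208,190))]
for n,o in(("crate",crate),("dock",dock)):
    best=min((fit(o,[.6,0,a]) for a in np.arange(-3,3,.7)),key=lambda b:abs(b[1]).sum())
    print(n,best[0],np.degrees(best[0][2]));print(best[1].T)
    if n=="dock":D=best[0]
    else:C=best[0]
# crate in dock frame
c,s=np.cos(D[2]),np.sin(D[2]);e=C[:2]-D[:2];print("crate in dock",c*e[0]+s*e[1],-s*e[0]+c*e[1],np.degrees(C[2]-D[2]))
r=lambda X:np.concatenate([proj(d["top"],X)-px("top",92,516),proj(d["side"],X)-px("side",437,508)])
k=least_squares(r,[.6,.1,.05]);print("knob",k.x,k.fun);P=W(D,np.array([-.08,.142,.026]));print("pivot",P)
v=k.x[:2]-P[:2];print("len",np.hypot(*v),"bar angle",-np.pi/2+D[2]-np.arctan2(v[1],v[0]))
def ray(n,x,z=0):
    c=d[n];R=c["R"];o=-R.T@c["t"];w=R.T@np.linalg.inv(c["mtx"])@np.array([*x,1]);return o+w*(z-o[2])/w[2]
print("brown",ray("side",px("side",490,90),.06),ray("top",px("top",665,385),.06))
print("orange",ray("side",(333,224),.16),"swab",ray("side",(289,338),.08),"jar",ray("side",(314,318),.1),"red",ray("side",(331,125),.16))
print("slides top centre",ray("side",(350,290),.03))
E
```

```text
crate [ 0.5385 -0.1904 -0.4833] -27.688675261069797
[[-0.8688  0.3871 -0.5095 -0.1518 -0.2481  0.4871  0.18   -1.1463  0.7518
   0.1878  0.5355  0.1181  0.9001]
 [-0.3443  0.461  -0.4595 -1.4278 -1.0694  0.4922  0.0069  0.1985 -0.4107
   1.3735  0.6796 -0.8871 -2.2025]]
dock [ 0.692  -0.2083 -0.2523] -14.458067609982441
[[-0.9478  0.2767  0.5431  0.0047  0.6623  0.4153  0.2534 -0.7045 -0.0565
  -0.1891 -1.4716]
 [-0.0509  0.5447 -1.4621 -0.2692 -0.8779  0.06   -0.9492  0.0515 -0.5302
  -1.2123 -0.4363]]
crate in dock -0.1531277785283774 -0.020978851261733936 -13.230607651087354
knob [0.5409 0.0247 0.0518] [ 0.008  -0.1656  0.1285  0.0615]
pivot [ 0.65   -0.0509  0.026 ]
len 0.13268833848445388 bar angle -4.358983371918825
brown [ 0.4734 -0.3305  0.06  ] [ 0.472  -0.3368  0.06  ]
orange [ 0.425  -0.0067  0.16  ] swab [0.5595 0.2588 0.08  ] jar [0.4971 0.222  0.1   ] red [ 0.3816 -0.3757  0.16  ]
slides top centre [0.3882 0.1139 0.03  ]
```

The fits are consistent: the crate is at dock (-153, -21) mm with -13° yaw, the bar is at about 1.92 rad, and the knob length comes out at 133 mm against 135. The plan is to push with open fingers as a two-point contact, low on the plinth face and offset to the right, so the crate turns left as it goes in.

```bash
python3 -m pendant '[{"tx":0.56,"ty":-0.94,"rz":-0.009,"gripper":-1},{"tx":0.56,"ty":-0.94,"rz":-0.009,"gripper":-1},{"tx":0.56,"ty":-0.94,"rz":-0.009,"gripper":-1},{"tx":0.56,"ty":-0.94,"rz":-0.009,"gripper":-1},{"tx":0.56,"ty":-0.94,"rz":-0.009,"gripper":-1},{"tx":0.56,"ty":-0.94,"rz":-0.009,"gripper":-1},{"tx":0.56,"ty":-0.94,"rz":-0.009,"gripper":-1},{"tx":0.56,"ty":-0.94,"rz":-0.009,"gripper":-1}]'
python3 -m pendant '[{"tx":0.05,"ty":-0.95,"gripper":-1},{"tx":0.05,"ty":-0.95,"gripper":-1},{"tx":0.05,"ty":-0.95,"gripper":-1},{"tx":0.05,"ty":-0.95,"gripper":-1},{"tx":0.05,"ty":-0.95,"gripper":-1},{"tx":0.05,"ty":-0.95,"gripper":-1},{"tx":0.05,"ty":-0.95,"gripper":-1},{"tx":0.05,"ty":-0.95,"gripper":-1}]'
```

```text
schema error: expected keys gripper, tx, ty, tz, rx, ry, rz
schema error: expected keys gripper, tx, ty, tz, rx, ry, rz
```

All keys are needed in every row.

```bash
python3 -m pendant '[{"tx":0.56,"ty":-0.94,"tz":0,"rx":0,"ry":0,"rz":-0.009,"gripper":-1},{"tx":0.56,"ty":-0.94,"tz":0,"rx":0,"ry":0,"rz":-0.009,"gripper":-1},{"tx":0.56,"ty":-0.94,"tz":0,"rx":0,"ry":0,"rz":-0.009,"gripper":-1},{"tx":0.56,"ty":-0.94,"tz":0,"rx":0,"ry":0,"rz":-0.009,"gripper":-1},{"tx":0.56,"ty":-0.94,"tz":0,"rx":0,"ry":0,"rz":-0.009,"gripper":-1},{"tx":0.56,"ty":-0.94,"tz":0,"rx":0,"ry":0,"rz":-0.009,"gripper":-1},{"tx":0.56,"ty":-0.94,"tz":0,"rx":0,"ry":0,"rz":-0.009,"gripper":-1},{"tx":0.56,"ty":-0.94,"tz":0,"rx":0,"ry":0,"rz":-0.009,"gripper":-1}]'
```

```text
t: 1.1
ee_pos: [0.4182, 0.3025, 0.2311]
tcp_rot: [0.242, 0.97, -0.0, -0.0]
force: [0.2, -0.2, 0.1]
width: 1.001
finger_force: 0.0
```

```bash
python3 -m pendant '[{"tx":0.05,"ty":-0.95,"tz":0,"rx":0,"ry":0,"rz":0,"gripper":-1},{"tx":0.05,"ty":-0.95,"tz":0,"rx":0,"ry":0,"rz":0,"gripper":-1},{"tx":0.05,"ty":-0.95,"tz":0,"rx":0,"ry":0,"rz":0,"gripper":-1},{"tx":0.05,"ty":-0.95,"tz":0,"rx":0,"ry":0,"rz":0,"gripper":-1},{"tx":0.05,"ty":-0.95,"tz":0,"rx":0,"ry":0,"rz":0,"gripper":-1},{"tx":0.05,"ty":-0.95,"tz":0,"rx":0,"ry":0,"rz":0,"gripper":-1},{"tx":0.05,"ty":-0.95,"tz":0,"rx":0,"ry":0,"rz":0,"gripper":-1},{"tx":0.05,"ty":-0.95,"tz":0,"rx":0,"ry":0,"rz":0,"gripper":-1}]'
python3 -m pendant '[{"tx":0.05,"ty":-0.95,"tz":0,"rx":0,"ry":0,"rz":0,"gripper":-1},{"tx":0.05,"ty":-0.95,"tz":0,"rx":0,"ry":0,"rz":0,"gripper":-1},{"tx":0.05,"ty":-0.95,"tz":0,"rx":0,"ry":0,"rz":0,"gripper":-1},{"tx":0.05,"ty":-0.95,"tz":0,"rx":0,"ry":0,"rz":0,"gripper":-1},{"tx":0,"ty":0,"tz":-1,"rx":0,"ry":0,"rz":0,"gripper":-1},{"tx":0,"ty":0,"tz":-1,"rx":0,"ry":0,"rz":0,"gripper":-1},{"tx":0,"ty":0,"tz":-1,"rx":0,"ry":0,"rz":0,"gripper":-1},{"tx":0,"ty":0,"tz":-1,"rx":0,"ry":0,"rz":0,"gripper":-1}]'
```

```text
t: 2.1
ee_pos: [0.4335, -0.0014, 0.2312]
tcp_rot: [0.242, 0.97, -0.0, -0.0]
force: [0.7, 0.2, -0.5]
width: 1.001
finger_force: 0.0
t: 3.1
ee_pos: [0.4418, -0.1521, 0.07]
tcp_rot: [0.242, 0.97, 0.0, 0.0]
force: [1.0, -0.6, -0.1]
width: 1.001
finger_force: 0.0
```

```bash
python3 -m pendant '[{"tx":0,"ty":-0.12,"tz":-0.9,"rx":0,"ry":0,"rz":0,"gripper":-1},{"tx":0,"ty":0,"tz":-0.9,"rx":0,"ry":0,"rz":0,"gripper":-1},{"tx":0,"ty":0,"tz":0,"rx":0,"ry":0,"rz":0,"gripper":-1}]'
python3 -m pendant '[{"tx":0.13,"ty":-0.07,"tz":0,"rx":0,"ry":0,"rz":0,"gripper":-1},{"tx":0.13,"ty":-0.07,"tz":0,"rx":0,"ry":0,"rz":0,"gripper":-1},{"tx":0.13,"ty":-0.07,"tz":0,"rx":0,"ry":0,"rz":0,"gripper":-1},{"tx":0.13,"ty":-0.07,"tz":0,"rx":0,"ry":0,"rz":0,"gripper":-1}]'
python3 - <<'E'
from bench import robot
import cv2
c=robot.capture("top")
cv2.imwrite("pics/t1.png",cv2.resize(c["pixels"][125:237,235:385,::-1],None,fx=5,fy=5,interpolation=cv2.INTER_CUBIC))
E
```

```text
t: 3.48
ee_pos: [0.4386, -0.1523, 0.0173]
tcp_rot: [0.243, 0.97, 0.005, -0.007]
force: [-0.4, -0.5, -0.9]
width: 1.003
finger_force: 0.0
t: 3.98
ee_pos: [0.4612, -0.1642, 0.0189]
tcp_rot: [0.242, 0.97, 0.006, -0.004]
force: [-0.1, 0.3, -0.3]
width: 1.001
finger_force: 0.0
```

View pics/t1.png

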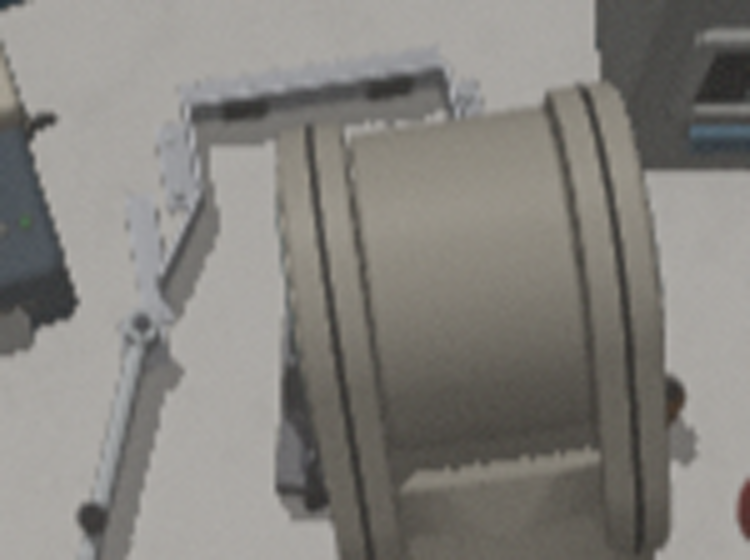

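The arm hides the crate's front. The TCP stands at z=19 mm rather than -2 mm with no contact force, so something limits it. I'll check the joints.

```bash
python3 - <<'E'
from bench import robot
s=robot.read_state();print(s["joints"].round(3),s["effort"].round(1),s["ee_pos"],s["force"].round(1))
E
python3 -m pendant '[{"tx":0,"ty":0,"tz":-0.2,"rx":0,"ry":0,"rz":0,"gripper":-1},{"tx":0,"ty":0,"tz":0,"rx":0,"ry":0,"rz":0,"gripper":-1}]'
```

```text
[ 0.186  0.781  0.16   2.1   -0.425  0.301  1.79 ] [ -0.2 -50.1   2.8  -4.5   0.    0.4  -0. ] [ 0.46211028 -0.16468799  0.01889109] [ 0.9 -0.9  0.1]
t: 4.28
ee_pos: [0.4596, -0.1634, 0.0098]
tcp_rot: [0.242, 0.97, 0.006, -0.006]
force: [-0.4, -0.1, -1.2]
width: 1.001
finger_force: 0.0
```

```bash
python3 -m pendant '[{"tx":0,"ty":0,"tz":-0.2,"rx":0.018,"ry":0.036,"rz":0,"gripper":-1},{"tx":0,"ty":0,"tz":0,"rx":0,"ry":0,"rz":0,"gripper":-1}]'; python3 - <<'E'
from bench import robot
s=robot.read_state();print(s["joints"].round(3),s["ee_pos"],s["force"].round(1))
E
```

```text
t: 4.53
ee_pos: [0.461, -0.1642, 0.002]
tcp_rot: [0.242, 0.969, 0.012, -0.036]
force: [-0.4, -0.6, 0.1]
width: 1.0
finger_force: 0.0
[ 0.182  0.83   0.178  2.045 -0.42   0.377  1.788] [ 0.46102941 -0.1641678   0.001952  ] [-0.4 -0.6  0.1]
```

```bash
python3 -m pendant '[{"tx":0.07,"ty":-0.035,"tz":-0.05,"rx":0,"ry":0,"rz":0,"gripper":-1},{"tx":0.07,"ty":-0.035,"tz":0,"rx":0,"ry":0,"rz":0,"gripper":-1},{"tx":0.07,"ty":-0.035,"tz":0,"rx":0,"ry":0,"rz":0,"gripper":-1}]'
cat > traj.py <<'E'
import numpy as np
from fit import W
D=np.array([0.692,-0.2083,-0.2523])
def crate(s):  # dock-frame path, mm/deg
    pass
def tcp(q,off): # q crate in dock (mm,deg) -> world tcp, yaw
    a=np.radians(q[2]);p=np.array([q[0]+off[0]*np.cos(a)-off[1]*np.sin(a),q[1]+off[0]*np.sin(a)+off[1]*np.cos(a),0])/1000
    return np.array([*W(D,p)[:2],a])
def rows(qs,off):
    T=np.array([tcp(q,off) for q in qs]);d=np.diff(T,axis=0)
    for q,t,r in zip(qs[1:],T[1:],d):print(np.round(q,1),"tcp",t[:2].round(4),"tx %.3f ty %.3f rz %.4f"%(r[0]/.04,r[1]/.04,r[2]/(np.pi/2)))
E
python3 - <<'E'
from traj import *
s=-13.2;r=113;a=np.radians(s);cor=np.array([-153-r*np.sin(a),-21+r*np.cos(a)])
qs=[(cor[0]+r*np.sin(np.radians(t)),cor[1]-r*np.cos(np.radians(t)),t) for t in np.linspace(s,15,13)]
rows(qs,(-76,-15));print()
x,y,h=qs[-1]
q2=[(x+k*np.cos(h/57.3),y+k*np.sin(h/57.3),h) for k in np.linspace(0,40,7)]
x,y,_=q2[-1]
for i in range(9):
    h-=15/9;x+=6.2;y+=6.2*np.tan((h+.8)/57.3);q2.append((x,y,h))
rows(q2,(-76,-15))
E
```

```text
t: 4.9
ee_pos: [0.4635, -0.1652, 0.0003]
tcp_rot: [0.243, 0.969, 0.014, -0.041]
force: [-10.1, 6.5, 6.7]
width: 1.002
finger_force: 6.3
[-148.5  -22.   -10.8] tcp [ 0.4676 -0.1736] tx 0.083 ty -0.128 rz 0.0261
[-143.9  -22.7   -8.5] tcp [ 0.4711 -0.1786] tx 0.088 ty -0.125 rz 0.0261
[-139.3  -23.3   -6.1] tcp [ 0.4749 -0.1834] tx 0.093 ty -0.121 rz 0.0261
[-134.7  -23.7   -3.8] tcp [ 0.4788 -0.1881] tx 0.098 ty -0.117 rz 0.0261
[-130.1  -23.9   -1.4] tcp [ 0.4829 -0.1926] tx 0.103 ty -0.113 rz 0.0261
[-125.4  -24.     0.9] tcp [ 0.4872 -0.197 ] tx 0.107 ty -0.109 rz 0.0261
[-120.8  -23.8    3.2] tcp [ 0.4916 -0.2011] tx 0.111 ty -0.104 rz 0.0261
[-116.2  -23.4    5.6] tcp [ 0.4963 -0.2051] tx 0.116 ty -0.100 rz 0.0261
[-111.6  -22.9    8. ] tcp [ 0.501  -0.2089] tx 0.120 ty -0.095 rz 0.0261
[-107.   -22.2   10.3] tcp [ 0.506  -0.2125] tx 0.123 ty -0.090 rz 0.0261
[-102.4  -21.2   12.7] tcp [ 0.5111 -0.2159] tx 0.127 ty -0.085 rz 0.0261
[-97.9 -20.1  15. ] tcp [ 0.5163 -0.2191] tx 0.130 ty -0.079 rz 0.0261

[-91.5 -18.4  15. ] tcp [ 0.5229 -0.219 ] tx 0.167 ty 0.002 rz 0.0000
[-85.1 -
[... 274 characters left out ...]
59.3  -9.8  15. ] tcp [ 0.5563 -0.2187] tx 0.167 ty 0.002 rz 0.0000
[-53.1  -8.2  13.3] tcp [ 0.5622 -0.2165] tx 0.149 ty 0.054 rz -0.0185
[-46.9  -6.9  11.7] tcp [ 0.5682 -0.2145] tx 0.150 ty 0.050 rz -0.0185
[-40.7  -5.7  10. ] tcp [ 0.5742 -0.2127] tx 0.150 ty 0.046 rz -0.0185
[-34.5  -4.7   8.3] tcp [ 0.5802 -0.211 ] tx 0.151 ty 0.041 rz -0.0185
[-28.3  -3.9   6.7] tcp [ 0.5863 -0.2095] tx 0.151 ty 0.037 rz -0.0185
[-22.1  -3.2   5. ] tcp [ 0.5923 -0.2082] tx 0.152 ty 0.033 rz -0.0185
[-15.9  -2.8   3.3] tcp [ 0.5984 -0.2071] tx 0.152 ty 0.028 rz -0.0185
[-9.7 -2.5  1.7] tcp [ 0.6045 -0.2061] tx 0.153 ty 0.024 rz -0.0185
[-3.5 -2.4  0. ] tcp [ 0.6107 -0.2053] tx 0.153 ty 0.020 rz -0.0185
```

Contact came where predicted, at 12 N. Phase 1 is the left-turning push.

```bash
python3 -m pendant '[{"tx":0.085,"ty":-0.128,"tz":0,"rx":0,"ry":0,"rz":0.026,"gripper":-1},{"tx":0.09,"ty":-0.125,"tz":0,"rx":0,"ry":0,"rz":0.026,"gripper":-1},{"tx":0.095,"ty":-0.12,"tz":0,"rx":0,"ry":0,"rz":0.026,"gripper":-1},{"tx":0.1,"ty":-0.117,"tz":0,"rx":0,"ry":0,"rz":0.026,"gripper":-1},{"tx":0.105,"ty":-0.113,"tz":0,"rx":0,"ry":0,"rz":0.026,"gripper":-1},{"tx":0.107,"ty":-0.109,"tz":0,"rx":0,"ry":0,"rz":0.026,"gripper":-1}]'
cat > look.py <<'E'
import sys,cv2,pickle
from bench import robot
n=sys.argv[1];c=robot.capture("side");pickle.dump(c,open(n+".pkl","wb"))
cv2.imwrite(f"pics/{n}.png",cv2.resize(c["pixels"][140:280,185:335,::-1],None,fx=4.2,fy=4.2,interpolation=cv2.INTER_CUBIC))
E
python3 look.py s1
```

```text
t: 5.65
ee_pos: [0.4791, -0.1923, 0.0004]
tcp_rot: [0.124, 0.991, 0.012, -0.049]
force: [-21.8, 6.8, 17.1]
width: 1.004
finger_force: 11.8
```

View pics/s1.png

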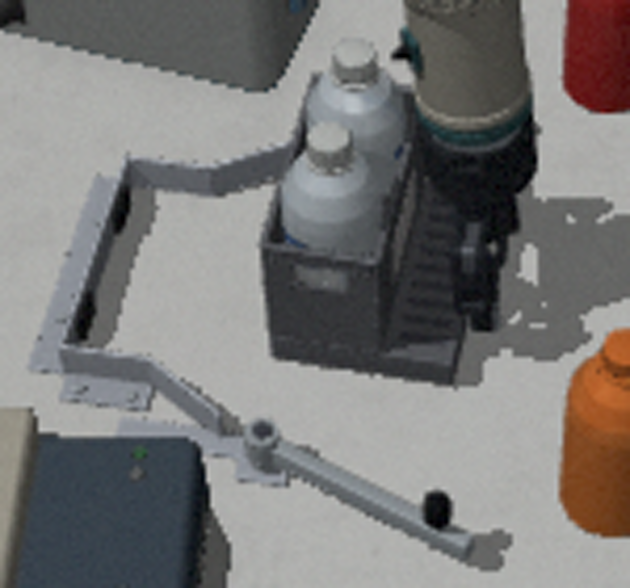

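The side view shows the crate turned left and upright, with the left finger at (485,300) on the plinth face. I'll fit the crate again from its visible corners.

```bash
cat > cf.py <<'E'
import fit,pickle
from fit import *
def run(n,obs,off=None):
    fit.d["side"]=pickle.load(open(n+".pkl","rb"))
    q,r=fit.fit([("side",X,uv) for X,uv in obs],[.58,-.2,-.3])
    D=np.array([0.692,-0.2083,-0.2523]);c,s=np.cos(D[2]),np.sin(D[2]);e=q[:2]-D[:2]
    print("crate",q.round(4),"in dock mm",(1000*np.array([c*e[0]+s*e[1],-s*e[0]+c*e[1]])).round(1),np.degrees(q[2]-D[2]).round(1));print(r.T.round(1))
E
python3 - <<'E'
import cf
cf.run("s1",[((65,80,127),(262,243)),((-15,80,127),(380,263)),((65,80,4),(272,357)),((-65,80,4),(455,383)),((-65,80,30),(464,347)),((65,-80,127),(315,73))])
E
```

```text
Traceback (most recent call last):
  File "cf.py", line 4, in run
    fit.d["side"]=pickle.load(open(n+".pkl","rb"))
    ^^^^^
AttributeError: 'function' object has no attribute 'd'
```

```bash
sed -i 's/^import fit,pickle/import pickle,fit as F/; s/fit\.d\[/F.d[/; s/=fit\.fit(/=F.fit(/' cf.py
python3 - <<'E'
import cf
cf.run("s1",[((65,80,127),(262,243)),((-15,80,127),(380,263)),((65,80,4),(272,357)),((-65,80,4),(455,383)),((-65,80,30),(464,347)),((65,-80,127),(315,73))])
E
```

```text
crate [ 0.5592 -0.2016 -0.2571] in dock mm [-130.2  -26.7] -0.3
[[ 0.   0.5  0.3  0.5 -1.6 -0.4]
 [ 0.1 -0.8 -0.   0.1  3.2 -0.6]]
```

```bash
python3 - <<'E'
from traj import *
s=-0.3;r=113;a=np.radians(s);cor=np.array([-130-r*np.sin(a),-26.7+r*np.cos(a)])
qs=[(cor[0]+r*np.sin(np.radians(t)),cor[1]-r*np.cos(np.radians(t)),t) for t in np.linspace(s,17,9)]
rows(qs,(-80,-11));print()
x,y,h=qs[-1]
q2=[(x+k*np.cos(h/57.3),y+k*np.sin(h/57.3),h) for k in np.linspace(0,42,7)]
rows(q2,(-80,-11))
E
```

```text
[-125.7  -26.6    1.9] tcp [ 0.4831 -0.196 ] tx 0.096 ty -0.101 rz 0.0240
[-121.5  -26.4    4. ] tcp [ 0.4871 -0.1999] tx 0.100 ty -0.097 rz 0.0240
[-117.2  -26.     6.2] tcp [ 0.4912 -0.2036] tx 0.103 ty -0.093 rz 0.0240
[-113.   -25.5    8.4] tcp [ 0.4955 -0.2072] tx 0.107 ty -0.090 rz 0.0240
[-108.8  -24.8   10.5] tcp [ 0.4999 -0.2106] tx 0.110 ty -0.085 rz 0.0240
[-104.6  -23.9   12.7] tcp [ 0.5044 -0.2139] tx 0.113 ty -0.081 rz 0.0240
[-100.5  -22.9   14.8] tcp [ 0.5091 -0.217 ] tx 0.116 ty -0.077 rz 0.0240
[-96.4 -21.8  17. ] tcp [ 0.5138 -0.2199] tx 0.119 ty -0.072 rz 0.0240

[-89.7 -19.7  17. ] tcp [ 0.5208 -0.2195] tx 0.175 ty 0.008 rz 0.0000
[-83.  -17.7  17. ] tcp [ 0.5278 -0.2192] tx 0.175 ty 0.008 rz 0.0000
[-76.3 -15.6  17. ] tcp [ 0.5348 -0.2189] tx 0.175 ty 0.008 rz 0.0000
[-69.6 -13.6  17. ] tcp [ 0.5418 -0.2186] tx 0.175 ty 0.008 rz 0.0000
[-62.9 -11.5  17. ] tcp [ 0.5488 -0.2183] tx 0.175 ty 0.008 rz 0.0000
[-56.2  -9.5  17. ] tcp [ 0.5558 -0.218 ] tx 0.175 ty 0.008 rz 0.0000
```

```bash
python3 -m pendant '[{"tx":0.1,"ty":-0.1,"tz":0,"rx":0,"ry":0,"rz":0.024,"gripper":-1},{"tx":0.1,"ty":-0.097,"tz":0,"rx":0,"ry":0,"rz":0.024,"gripper":-1},{"tx":0.105,"ty":-0.093,"tz":0,"rx":0,"ry":0,"rz":0.024,"gripper":-1},{"tx":0.107,"ty":-0.09,"tz":0,"rx":0,"ry":0,"rz":0.024,"gripper":-1},{"tx":0.11,"ty":-0.085,"tz":0,"rx":0,"ry":0,"rz":0.024,"gripper":-1},{"tx":0.113,"ty":-0.08,"tz":0,"rx":0,"ry":0,"rz":0.024,"gripper":-1},{"tx":0.116,"ty":-0.077,"tz":0,"rx":0,"ry":0,"rz":0.024,"gripper":-1},{"tx":0.12,"ty":-0.072,"tz":0,"rx":0,"ry":0,"rz":0.024,"gripper":-1}]'
python3 -m pendant '[{"tx":0.175,"ty":0.008,"tz":0,"rx":0,"ry":0,"rz":0,"gripper":-1},{"tx":0.175,"ty":0.008,"tz":0,"rx":0,"ry":0,"rz":0,"gripper":-1},{"tx":0.175,"ty":0.008,"tz":0,"rx":0,"ry":0,"rz":0,"gripper":-1},{"tx":0.175,"ty":0.008,"tz":0,"rx":0,"ry":0,"rz":0,"gripper":-1}]'
python3 look.py s2
```

```text
t: 6.7
ee_pos: [0.5139, -0.224, 0.0004]
tcp_rot: [-0.026, 0.998, 0.005, -0.049]
force: [-21.8, 1.8, 15.7]
width: 0.998
finger_force: 11.6
t: 7.2
ee_pos: [0.5419, -0.2238, 0.0002]
tcp_rot: [-0.027, 0.998, 0.004, -0.05]
force: [-22.1, -1.3, 14.1]
width: 1.0
finger_force: 11.7
```

View pics/s2.png

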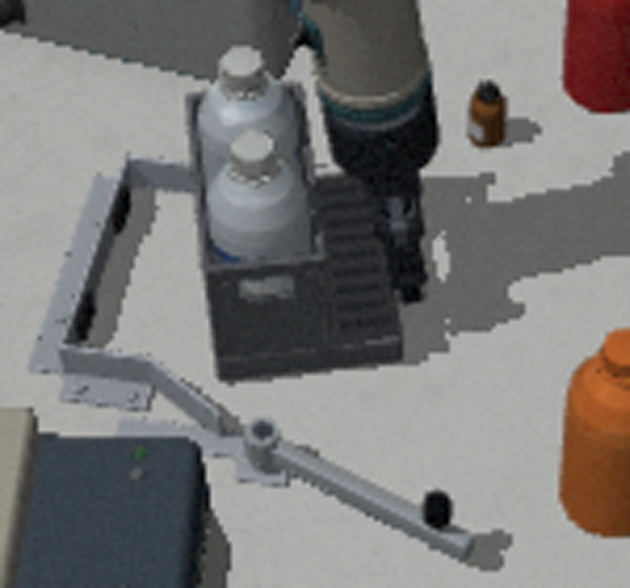

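The crate is upright, turned left and entering the mouth. The corner positions are box rear-left (205,268), box front-left (325,263), plinth bottom rear-left (217,380) and plinth bottom front-left (402,360).

```bash
python3 - <<'E'
import cf
cf.run("s2",[((65,80,127),(205,268)),((-15,80,127),(325,263)),((65,80,4),(217,380)),((-65,80,4),(402,360)),((-65,80,30),(403,333)),((65,-80,127),(187,93))])
E
```

```text
crate [ 0.6213 -0.2065  0.0579] in dock mm [-69.  -15.9] 17.8
[[-0.5  0.1  0.1  0.5  0.1 -0.3]
 [ 0.1 -1.9  0.3  0.1  1.1 -0.4]]
```

```bash
python3 - <<'E'
from traj import *
x,y,h=-69,-15.9,17.8
q2=[(x+k*np.cos(h/57.3),y+k*np.sin(h/57.3),h) for k in (0,7.5,15)]
x,y,_=q2[-1];g=h/8
for i in range(8):
    h-=g;x+=6;y+=6*np.tan((h+g/2)/57.3);q2.append((x,y,h))
rows(q2,(-80,-13))
E
```

```text
[-61.9 -13.6  17.8] tcp [ 0.5496 -0.2237] tx 0.187 ty 0.011 rz 0.0000
[-54.7 -11.3  17.8] tcp [ 0.5571 -0.2232] tx 0.187 ty 0.011 rz 0.0000
[-48.7  -9.5  15.6] tcp [ 0.5627 -0.2199] tx 0.141 ty 0.083 rz -0.0247
[-42.7  -8.   13.4] tcp [ 0.5684 -0.2168] tx 0.142 ty 0.078 rz -0.0247
[-36.7  -6.7  11.1] tcp [ 0.5742 -0.2139] tx 0.144 ty 0.072 rz -0.0247
[-30.7  -5.6   8.9] tcp [ 0.58   -0.2113] tx 0.145 ty 0.067 rz -0.0247
[-24.7  -4.8   6.7] tcp [ 0.5858 -0.2088] tx 0.147 ty 0.061 rz -0.0247
[-18.7  -4.2   4.5] tcp [ 0.5918 -0.2066] tx 0.148 ty 0.055 rz -0.0247
[-12.7  -3.9   2.2] tcp [ 0.5978 -0.2046] tx 0.150 ty 0.050 rz -0.0247
[-6.7 -3.7  0. ] tcp [ 0.6038 -0.2029] tx 0.152 ty 0.044 rz -0.0247
```

```bash
python3 -m pendant '[{"tx":0.187,"ty":0.011,"tz":0,"rx":0,"ry":0,"rz":0,"gripper":-1},{"tx":0.187,"ty":0.011,"tz":0,"rx":0,"ry":0,"rz":0,"gripper":-1},{"tx":0.14,"ty":0.083,"tz":0,"rx":0,"ry":0,"rz":-0.025,"gripper":-1},{"tx":0.142,"ty":0.078,"tz":0,"rx":0,"ry":0,"rz":-0.025,"gripper":-1},{"tx":0.144,"ty":0.072,"tz":0,"rx":0,"ry":0,"rz":-0.025,"gripper":-1},{"tx":0.145,"ty":0.067,"tz":0,"rx":0,"ry":0,"rz":-0.025,"gripper":-1},{"tx":0.147,"ty":0.06,"tz":0,"rx":0,"ry":0,"rz":-0.025,"gripper":-1}]'
python3 look.py s3
```

```text
t: 8.12
ee_pos: [0.5708, -0.212, 0.0004]
tcp_rot: [0.07, 0.996, 0.006, -0.063]
force: [-57.4, -8.7, 40.3]
width: 0.997
finger_force: 30.3
```

View pics/s3.png

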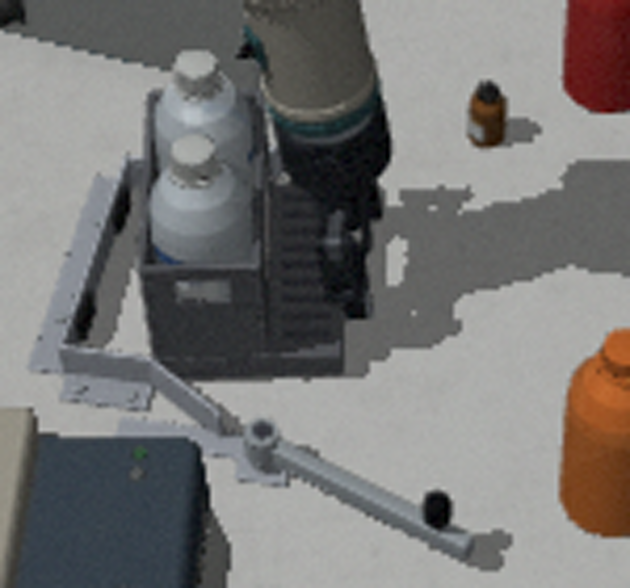

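The force has risen to 57 N. The far-left corner at about (155,372) is close to the left guide's knee. I'll fit again.

```bash
python3 - <<'E'
import cf
cf.run("s3",[((65,80,127),(145,270)),((-15,80,127),(265,268)),((-65,80,4),(343,374)),((-65,80,30),(344,347)),((65,-80,127),(148,98))])
from bench import robot
print(robot.read_state()["force"])
E
```

```text
crate [ 0.6549 -0.2024 -0.0192] in dock mm [-37.4  -3.6] 13.4
[[-0.9 -0.1  1.1  0.6 -0.5]
 [ 0.3 -0.7  0.1  1.2 -1.2]]
[-49.45181728  -5.2094102   37.27254998]
```

The crate's yaw lagged at 13° with the far-left corner on the guide, because the left finger's lever arm was too short. I'll back off, straighten the tool, move it left and push at the left end to turn the crate clockwise.

```bash
python3 -m pendant '[{"tx":-0.13,"ty":0.02,"tz":0,"rx":0,"ry":0,"rz":0,"gripper":-1},{"tx":-0.13,"ty":0.02,"tz":0,"rx":0,"ry":0,"rz":0,"gripper":-1},{"tx":-0.13,"ty":0.02,"tz":0,"rx":0,"ry":0,"rz":0,"gripper":-1},{"tx":-0.13,"ty":0.02,"tz":0,"rx":-0.007,"ry":-0.055,"rz":0.03,"gripper":-1},{"tx":0,"ty":0.33,"tz":0,"rx":0,"ry":0,"rz":0.03,"gripper":-1},{"tx":0,"ty":0.33,"tz":0,"rx":0,"ry":0,"rz":0,"gripper":-1},{"tx":0,"ty":0.33,"tz":0,"rx":0,"ry":0,"rz":0,"gripper":-1},{"tx":0,"ty":0,"tz":0,"rx":0,"ry":0,"rz":0,"gripper":-1}]'
```

```text
t: 9.18
ee_pos: [0.5792, -0.1619, 0.0004]
tcp_rot: [0.021, 1.0, 0.003, 0.006]
force: [-0.3, 0.2, 0.1]
width: 1.0
finger_force: 0.0
```

```bash
python3 -m pendant '[{"tx":-0.25,"ty":0,"tz":0,"rx":0,"ry":0,"rz":0,"gripper":-1},{"tx":-0.1,"ty":-0.25,"tz":0,"rx":0,"ry":0,"rz":0,"gripper":-1},{"tx":0,"ty":-0.25,"tz":0,"rx":0,"ry":0,"rz":0,"gripper":-1},{"tx":0,"ty":0,"tz":0,"rx":0,"ry":0,"rz":0,"gripper":-1}]'
python3 look.py s4
```

```text
t: 9.68
ee_pos: [0.5638, -0.1874, 0.0007]
tcp_rot: [0.024, 1.0, 0.002, 0.006]
force: [-0.2, -0.0, -0.2]
width: 1.0
finger_force: 0.0
```

View pics/s4.png

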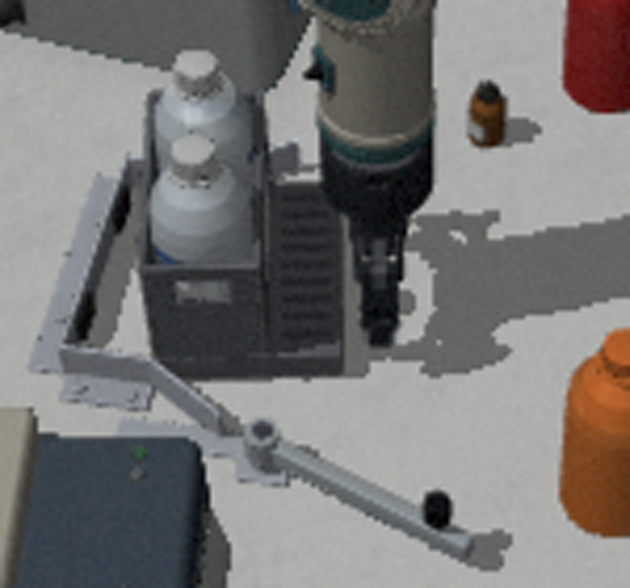

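```bash
python3 - <<'E'
from traj import *
s=13.4;r=137;a=np.radians(s);cor=np.array([-37.4+r*np.sin(a),-3.6-r*np.cos(a)])
qs=[(cor[0]-r*np.sin(np.radians(t)),cor[1]+r*np.cos(np.radians(t)),t) for t in np.linspace(s,0,9)]
rows(qs,(-80,13))
E
python3 -m pendant '[{"tx":0.15,"ty":0,"tz":0,"rx":0,"ry":0,"rz":0,"gripper":-1},{"tx":0.15,"ty":0,"tz":0,"rx":0,"ry":0,"rz":0,"gripper":-1},{"tx":0.15,"ty":0,"tz":0,"rx":0,"ry":0,"rz":0,"gripper":-1}]'
```

```text
[-33.5  -2.7  11.7] tcp [ 0.5796 -0.1858] tx 0.111 ty 0.055 rz -0.0186
[-29.6  -2.   10. ] tcp [ 0.5841 -0.1837] tx 0.113 ty 0.052 rz -0.0186
[-25.6  -1.3   8.4] tcp [ 0.5887 -0.1818] tx 0.115 ty 0.048 rz -0.0186
[-21.6  -0.8   6.7] tcp [ 0.5933 -0.18  ] tx 0.116 ty 0.045 rz -0.0186
[-17.7  -0.4   5. ] tcp [ 0.598  -0.1783] tx 0.117 ty 0.041 rz -0.0186
[-13.7  -0.1   3.4] tcp [ 0.6028 -0.1768] tx 0.118 ty 0.038 rz -0.0186
[-9.7  0.1  1.7] tcp [ 0.6075 -0.1754] tx 0.119 ty 0.035 rz -0.0186
[-5.7  0.1  0. ] tcp [ 0.6123 -0.1742] tx 0.120 ty 0.031 rz -0.0186
t: 10.1
ee_pos: [0.5787, -0.1843, 0.0001]
tcp_rot: [0.022, 1.0, 0.004, 0.002]
force: [-12.8, -0.6, 9.3]
width: 0.995
finger_force: 6.5
```

```bash
python3 -m pendant '[{"tx":0.115,"ty":0.05,"tz":0,"rx":0,"ry":0,"rz":-0.02,"gripper":-1},{"tx":0.115,"ty":0.05,"tz":0,"rx":0,"ry":0,"rz":-0.02,"gripper":-1},{"tx":0.115,"ty":0.045,"tz":0,"rx":0,"ry":0,"rz":-0.02,"gripper":-1},{"tx":0.115,"ty":0.045,"tz":0,"rx":0,"ry":0,"rz":-0.02,"gripper":-1}]'
cat > track.py <<'E'
# crate motion from s4 (known pose) by LK flow of box/bottle features -> fit rigid planar pose
import sys,cv2,pickle,numpy as np
from bench import robot
from fit import px,proj,W
from scipy.optimize import least_squares
c=robot.capture("side");n=sys.argv[1];pickle.dump(c,open(n+".pkl","wb"))
a=pickle.load(open("s4.pkl","rb"));Q=np.array([.6549,-.2024,-.0192]);D=np.array([.692,-.2083,-.2523])
P=[((65,80,127),(145,270)),((-15,80,127),(265,268)),((65,-80,127),(148,98)),((25,40,195),(193,148)),((25,-40,195),(198,66)),((25,80,110),(203,291)),((-65,80,17),(343,360))]
p0=np.array([px("side",*u) for _,u in P],np.float32)
g=[cv2.cvtColor(i["pixels"],cv2.COLOR_RGB2GRAY) for i in(a,c)]
p1,st,e=cv2.calcOpticalFlowPyrLK(*g,p0.reshape(-1,1,2),None,winSize=(13,13),maxLevel=3)
p1=p1.reshape(-1,2);X=[np.array(x)/1000 for x,_ in P]
r0=np.array([proj(a,W(Q,x)) for x in X])
f=lambda q:(np.array([proj(c,W(q,x)) for x in X])-r0-(p1-p0)).ravel()
s=least_squares(f,Q,loss="soft_l1",f_scale=.5);q=s.x;C,S=np.cos(D[2]),np.sin(D[2]);v=q[:2]-D[:2]
print("crate in dock",1000*(C*v[0]+S*v[1]).round(4),1000*(-S*v[0]+C*v[1]).round(4),np.degrees(q[2]-D[2]).round(1),"world",q.round(4));print(f(q).reshape(-1,2).T.round(1),st.ravel())
E
python3 track.py k1
```

```text
t: 10.6
ee_pos: [0.5734, -0.1806, -0.0009]
tcp_rot: [0.085, 0.996, 0.003, -0.019]
force: [-56.0, -9.5, 45.2]
width: 1.002
finger_force: 28.7
crate in dock -37.199999999999996 -3.3 13.1 world [ 0.6552 -0.2023 -0.0242]
[[-0.1 -0.2  0.1 -0.1  0.  -0.1  1.9]
 [ 0.   0.1 -0.   0.1 -0.   0.  -0.2]] [1 1 1 1 1 1 1]
```

The tracking works, and the crate is stuck with 45 N of downward load coming through the fingers. The arm's compliance sags as it pushes, and that loads the rubber feet. I'll relax the push, then push again while raising the commanded height to cancel the sag.

```bash
python3 -m pendant '[{"tx":-0.2,"ty":-0.05,"tz":0.05,"rx":0,"ry":0,"rz":0.02,"gripper":-1},{"tx":-0.2,"ty":-0.05,"tz":0.05,"rx":0,"ry":0,"rz":0.02,"gripper":-1},{"tx":0,"ty":-0.05,"tz":0.05,"rx":0,"ry":0,"rz":0,"gripper":-1}]'
python3 -m pendant '[{"tx":0.06,"ty":0,"tz":0.05,"rx":0,"ry":0,"rz":0,"gripper":-1},{"tx":0,"ty":0,"tz":0,"rx":0,"ry":0,"rz":0,"gripper":-1}]'
```

```text
t: 11.02
ee_pos: [0.5853, -0.1833, 0.007]
tcp_rot: [0.054, 0.999, 0.003, 0.007]
force: [0.0, 0.1, -0.7]
width: 1.003
finger_force: 0.0
t: 11.28
ee_pos: [0.5862, -0.1833, 0.0084]
tcp_rot: [0.054, 0.999, 0.003, 0.005]
force: [-3.5, -0.3, 0.9]
width: 1.001
finger_force: 1.9
```

That explains it: TCP z was pinned at about 0, so the fingertips had been rubbing on the bench. With z raised to 8 mm the contact is clean. I'll push again slightly higher.

```bash
python3 -m pendant '[{"tx":0.12,"ty":0.04,"tz":0.1,"rx":0,"ry":0,"rz":-0.018,"gripper":-1},{"tx":0.12,"ty":0.04,"tz":0.1,"rx":0,"ry":0,"rz":-0.018,"gripper":-1},{"tx":0.12,"ty":0.04,"tz":0.05,"rx":0,"ry":0,"rz":-0.018,"gripper":-1},{"tx":0.12,"ty":0.04,"tz":0.05,"rx":0,"ry":0,"rz":-0.018,"gripper":-1}]'
python3 track.py k2
```

```text
t: 11.78
ee_pos: [0.608, -0.1766, 0.0211]
tcp_rot: [0.111, 0.994, 0.002, 0.008]
force: [0.2, 0.4, -0.4]
width: 0.997
finger_force: 0.0
crate in dock -27.2 -0.5 9.1 world [ 0.6655 -0.202  -0.0931]
[[ -1.6   0.4   0.1  -0.1  -0.5   0.3   0.2]
 [-12.4   0.7  -0.5   0.5   0.1   0.1  -0.2]] [1 1 1 1 1 1 1]
```

The crate moved to (-27, -0.5) mm and 9°, but the fingertips then rode up over the ledge. TCP z of about 8 mm is the right height. I'll back off, lower the tool and push with the height held.

```bash
python3 -m pendant '[{"tx":-0.3,"ty":0.02,"tz":0.1,"rx":0,"ry":0,"rz":0.02,"gripper":-1},{"tx":-0.3,"ty":0.02,"tz":0,"rx":0,"ry":0,"rz":0.02,"gripper":-1},{"tx":-0.35,"ty":0.02,"tz":0,"rx":0,"ry":0,"rz":0.02,"gripper":-1},{"tx":0,"ty":0,"tz":-0.43,"rx":0,"ry":0,"rz":0,"gripper":-1},{"tx":0,"ty":0,"tz":0,"rx":0,"ry":0,"rz":0,"gripper":-1}]'
python3 track.py k3
```

```text
t: 12.45
ee_pos: [0.5668, -0.1742, 0.0057]
tcp_rot: [0.064, 0.998, 0.003, 0.005]
force: [-0.2, 1.1, 0.1]
width: 1.001
finger_force: 0.0
crate in dock -27.3 -0.5 9.1 world [ 0.6655 -0.202  -0.0928]
[[ -1.5   0.4   0.1  -0.1  -0.6   0.3   0.3]
 [-12.2   0.6  -0.5   0.4   0.1   0.1  -0.1]] [1 1 1 1 1 1 1]
```

```bash
python3 -m pendant '[{"tx":0.25,"ty":-0.02,"tz":0.04,"rx":0,"ry":0,"rz":0,"gripper":-1},{"tx":0.2,"ty":-0.01,"tz":0,"rx":0,"ry":0,"rz":0,"gripper":-1},{"tx":0.1,"ty":0,"tz":0,"rx":0,"ry":0,"rz":0,"gripper":-1},{"tx":0.1,"ty":0.02,"tz":0,"rx":0,"ry":0,"rz":-0.01,"gripper":-1},{"tx":0.1,"ty":0.02,"tz":0,"rx":0,"ry":0,"rz":-0.01,"gripper":-1}]'
python3 track.py k4
```

```text
t: 13.12
ee_pos: [0.5925, -0.1748, 0.0083]
tcp_rot: [0.08, 0.997, 0.002, 0.001]
force: [-14.7, -3.4, 10.9]
width: 1.003
finger_force: 7.2
crate in dock -27.099999999999998 -0.3 8.9 world [ 0.6657 -0.2018 -0.097 ]
[[ -1.7   0.2   0.2  -0.2  -0.5   0.2   3.6]
 [-12.3   0.8  -0.5   0.5   0.2   0.1  -0.3]] [1 1 1 1 1 1 1]
```

```bash
python3 -m pendant '[{"tx":0.1,"ty":0.02,"tz":0.06,"rx":0,"ry":0,"rz":-0.015,"gripper":-1},{"tx":0.1,"ty":0.02,"tz":0.06,"rx":0,"ry":0,"rz":-0.015,"gripper":-1}]'
python3 -m pendant '[{"tx":0.1,"ty":0.02,"tz":0,"rx":0,"ry":0,"rz":-0.015,"gripper":-1}]'
python3 track.py k5
```

```text
t: 13.42
ee_pos: [0.6005, -0.1707, 0.0116]
tcp_rot: [0.103, 0.995, 0.004, 0.0]
force: [-7.0, 1.7, -5.3]
width: 0.996
finger_force: 3.3
t: 13.55
ee_pos: [0.6047, -0.1692, 0.0115]
tcp_rot: [0.114, 0.993, 0.004, 0.0]
force: [-6.4, 3.1, -5.0]
width: 0.998
finger_force: 3.4
crate in dock -12.4 1.8 8.1 world [ 0.6805 -0.2035 -0.1111]
[[-14.3   0.4   0.7  -0.3  -2.1   0.    4. ]
 [-25.8   0.9  -9.4   0.9   0.4   0.2  -1. ]] [1 1 1 1 1 1 1]
```

The crate is sliding easily now and is about 12 mm from home. I'll recentre on the face, square to the dock, for the final straight push.

```bash
python3 -m pendant '[{"tx":-0.2,"ty":0.05,"tz":-0.03,"rx":0,"ry":0,"rz":0,"gripper":-1},{"tx":-0.2,"ty":0.05,"tz":0,"rx":0,"ry":0,"rz":0,"gripper":-1},{"tx":-0.07,"ty":-0.26,"tz":0,"rx":0,"ry":0,"rz":-0.015,"gripper":-1},{"tx":-0.07,"ty":-0.26,"tz":0,"rx":0,"ry":0,"rz":0,"gripper":-1},{"tx":0,"ty":0,"tz":0,"rx":0,"ry":0,"rz":0,"gripper":-1}]'
cat > track2.py <<'E'
import sys,cv2,pickle,numpy as np
from bench import robot
from fit import px,proj,W
from scipy.optimize import least_squares
c=robot.capture("side");pickle.dump(c,open(sys.argv[1]+".pkl","wb"))
a=pickle.load(open("s4.pkl","rb"));Q=np.array([.6549,-.2024,-.0192]);D=np.array([.692,-.2083,-.2523])
def mask(box):
    m=np.zeros((420,560),np.uint8);pts=np.array([proj(a,W(Q,np.array(b)/1000)) for b in box]).astype(np.int32);cv2.fillPoly(m,[pts],255);return m
ga,gc=[cv2.cvtColor(i["pixels"],cv2.COLOR_RGB2GRAY) for i in(a,c)]
P,X=[],[]
R,o,K=a["R"],-a["R"].T@a["t"],np.linalg.inv(a["mtx"]);cs,sn=np.cos(Q[2]),np.sin(Q[2]);B=np.array([[cs,sn,0],[-sn,cs,0],[0,0,1]])
for ax,v,box in((1,.080,[(63,80,35),(63,80,126),(-14,80,126),(-14,80,35)]),(2,.030,[(-63,78,30),(-25,78,30),(-25,0,30),(-63,0,30)])):
    f=cv2.goodFeaturesToTrack(ga,15,.02,3,mask=mask(box))
    for u in f.reshape(-1,2):
        ob=B@(o-np.array([Q[0],Q[1],0]));d=B@(R.T@K@np.array([*u,1]));P.append(u);X.append(ob+d*(v-ob[ax])/d[ax])
for x,u in(((25,40,195),(193,148)),((25,-40,195),(198,66))):
    x=np.array(x)/1000;P.append(px("side",*u));X.append(x)
P=np.array(P,np.float32).reshape(-1,1,2);kw=dict(winSize=(11,11),maxLevel=4)
p1,st,_=cv2.calcOpticalFlowPyrLK(ga,gc,P,None,**kw);pb,sb,_=cv2.calcOpticalFlowPyrLK(gc,ga,p1,None,**kw)
ok=(np.linalg.norm(pb-P,axis=2).ravel()<.4)&(st.ravel()>0)
X=np.array(X)[ok];df=(p1-P).reshape(-1,2)[ok];r0=np.array([proj(a,W(Q,x)) for x in X])
f=lambda q:(np.array([proj(c,W(q,x)) for x in X])-r0-df).ravel()
s=least_squares(f,Q,loss="cauchy",f_scale=.3);q=s.x;C,S=np.cos(D[2]),np.sin(D[2]);v=q[:2]-D[:2]
e=np.linalg.norm(f(q).reshape(-1,2),axis=1)
print("dock mm",(1000*np.array([C*v[0]+S*v[1],-S*v[0]+C*v[1]])).round(1),"yaw",np.degrees(q[2]-D[2]).round(1),"world",q.round(4),"inliers",(e<.7).sum(),len(e))
E
python3 track2.py k6
```

```text
t: 14.22
ee_pos: [0.5881, -0.1911, 0.0129]
tcp_rot: [0.127, 0.992, 0.001, 0.007]
force: [-0.5, 0.2, -0.3]
width: 1.0
finger_force: 0.0
dock mm [-17.3   1.6] yaw 3.8 world [ 0.6757 -0.2024 -0.1865] inliers 4 9
```

```bash
python3 -m pendant '[{"tx":0.12,"ty":-0.03,"tz":-0.06,"rx":0,"ry":0,"rz":0,"gripper":-1},{"tx":0.12,"ty":-0.03,"tz":0,"rx":0,"ry":0,"rz":0,"gripper":-1},{"tx":0.12,"ty":-0.03,"tz":0.03,"rx":0,"ry":0,"rz":0,"gripper":-1},{"tx":0.12,"ty":-0.03,"tz":0.03,"rx":0,"ry":0,"rz":0,"gripper":-1}]'
python3 -m pendant '[{"tx":0.12,"ty":-0.03,"tz":0,"rx":0,"ry":0,"rz":0,"gripper":-1}]'
python3 track2.py k7
```

```text
t: 14.78
ee_pos: [0.6016, -0.1907, 0.0103]
tcp_rot: [0.125, 0.992, 0.004, -0.001]
force: [-6.5, 3.3, -5.3]
width: 1.001
finger_force: 3.9
t: 14.9
ee_pos: [0.6064, -0.1915, 0.0101]
tcp_rot: [0.125, 0.992, 0.004, -0.001]
force: [-10.7, 3.4, -0.5]
width: 1.0
finger_force: 5.7
dock mm [-11.1   1.1] yaw 2.8 world [ 0.6816 -0.2044 -0.2037] inliers 5 6
```

```bash
python3 -m pendant '[{"tx":0.12,"ty":-0.03,"tz":0,"rx":0,"ry":0,"rz":0,"gripper":-1},{"tx":0.12,"ty":-0.03,"tz":0,"rx":0,"ry":0,"rz":0,"gripper":-1}]'
python3 -m pendant '[{"tx":0.12,"ty":-0.03,"tz":0.02,"rx":0,"ry":0,"rz":0,"gripper":-1},{"tx":0.1,"ty":-0.025,"tz":0.02,"rx":0,"ry":0,"rz":0,"gripper":-1}]'
python3 track2.py k8
```

```text
t: 15.2
ee_pos: [0.6133, -0.1937, 0.0101]
tcp_rot: [0.125, 0.992, 0.004, -0.003]
force: [-13.1, 4.3, 2.2]
width: 0.997
finger_force: 6.9
t: 15.45
ee_pos: [0.618, -0.1951, 0.0102]
tcp_rot: [0.126, 0.992, 0.005, -0.008]
force: [-24.1, 5.3, 3.8]
width: 1.001
finger_force: 12.0
dock mm [1.2 0.6] yaw 2.6 world [ 0.6933 -0.208  -0.2067] inliers 5 6
```

```bash
python3 -m pendant '[{"tx":0.12,"ty":-0.03,"tz":0.02,"rx":0,"ry":0,"rz":0,"gripper":-1},{"tx":0.1,"ty":-0.025,"tz":0.03,"rx":0,"ry":0,"rz":0,"gripper":-1}]'
python3 -m pendant '[{"tx":0.1,"ty":-0.025,"tz":0.03,"rx":0,"ry":0,"rz":0,"gripper":-1},{"tx":0,"ty":0,"tz":0,"rx":0,"ry":0,"rz":0,"gripper":-1}]'
python3 track2.py k9
```

```text
t: 15.75
ee_pos: [0.6179, -0.195, 0.0104]
tcp_rot: [0.126, 0.992, 0.007, -0.017]
force: [-37.7, 10.3, 7.4]
width: 1.001
finger_force: 19.4
t: 16.0
ee_pos: [0.6178, -0.195, 0.0104]
tcp_rot: [0.126, 0.992, 0.008, -0.021]
force: [-40.5, 10.4, 9.9]
width: 1.004
finger_force: 21.0
dock mm [1.3 0.5] yaw 2.7 world [ 0.6934 -0.2081 -0.2048] inliers 5 6
```

The crate is on a hard stop at 41 N with no further motion, and the tool is square to the dock. I'll retreat, then check the crate and the approach to the bar.

```bash
python3 -m pendant '[{"tx":-0.4,"ty":0.1,"tz":0,"rx":0,"ry":0,"rz":0,"gripper":-1},{"tx":-0.7,"ty":0.18,"tz":0,"rx":0,"ry":0,"rz":0,"gripper":-1},{"tx":-0.9,"ty":0.23,"tz":0,"rx":0,"ry":0,"rz":0,"gripper":-1},{"tx":-0.8,"ty":0.2,"tz":0.3,"rx":0,"ry":0,"rz":0,"gripper":0},{"tx":0,"ty":0.3,"tz":1,"rx":0,"ry":0,"rz":0,"gripper":1},{"tx":0,"ty":0.5,"tz":1,"rx":0,"ry":0,"rz":0,"gripper":1},{"tx":0,"ty":0.8,"tz":1,"rx":0,"ry":0,"rz":0,"gripper":1},{"tx":0,"ty":0.8,"tz":1,"rx":0,"ry":0,"rz":0,"gripper":1}]'
python3 - <<'E'
from bench import robot
import cv2,pickle,numpy as np
from fit import proj
d={n:robot.capture(n) for n in("top","side")};pickle.dump(d,open("c1.pkl","wb"))
ims=[]
for n,(x,y) in dict(top=(225,120),side=(175,130)).items():
    p=d[n]["pixels"][y:y+150,x:x+110,::-1]
    im=cv2.resize(p,None,fx=3.6,fy=3.6,interpolation=cv2.INTER_CUBIC)
    for X in((.585,.031,.022),(.585,.031,.1)):
        u=((proj(d[n],np.array(X))-[x,y]+.5)*3.6).astype(int);cv2.circle(im,tuple(map(int,u)),3,(0,0,255),-1)
    ims.append(im)
cv2.imwrite("pics/c1.png",np.hstack(ims))
E
```

```text
t: 17.05
ee_pos: [0.532, -0.0768, 0.1909]
tcp_rot: [0.126, 0.992, 0.002, 0.007]
force: [1.0, -0.3, -0.3]
width: -0.001
finger_force: 0.0
```

View pics/c1.png

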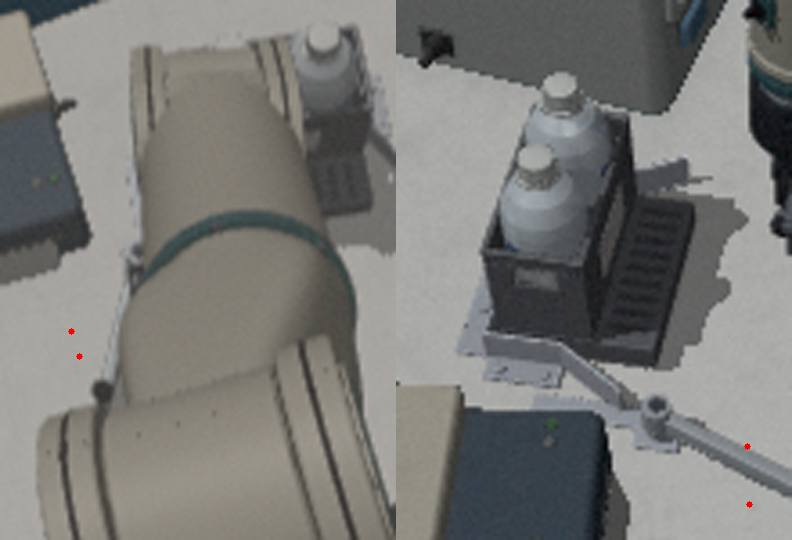

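The crate stands upright in the dock, with its box corners in the side half at (484,250), (590,262) and (630,115) and the plinth front at (657,345) to (695,203). The pusher point (red) lies on the free bench outside the bar, clear of the dark box. I'll fit the crate now.

```bash
python3 - <<'E'
import pickle,fit as F,numpy as np
d=pickle.load(open("c1.pkl","rb"));F.d["side"]=d["side"];F.S["side"]=(3.6,175,130)
D=np.array([.692,-.2083,-.2523])
o=[("side",X,(u-396,v)) for X,(u,v) in [((65,80,127),(484,250)),((-15,80,127),(591,262)),((-15,-80,127),(630,115)),((-65,80,4),(655,366)),((-65,80,30),(660,343)),((-65,-80,30),(695,203))]]
q,r=F.fit(o,[.69,-.2,-.25]);c,s=np.cos(D[2]),np.sin(D[2]);e=q[:2]-D[:2]
print(q.round(4),1000*(c*e[0]+s*e[1]),1000*(-s*e[0]+c*e[1]),np.degrees(q[2]-D[2]));print(r.T.round(1))
# expected pixels if home
for _,X,uv in o:print(uv,((F.proj(d["side"],F.W(D,np.array(X)/1000))-[175,130]+.5)*3.6-.5).round(0))
# bar arc rows: pusher at radius .1, outside by off
P=np.array([.650,-.051])
for off in(.030,.020):
    p0=None
    for th in np.linspace(1.924,0,14):
        a=D[2]-np.pi/2-th;p=P+.1*np.array([np.cos(a),np.sin(a)])+off*np.array([np.cos(a-np.pi/2),np.sin(a-np.pi/2)])
        print(off,th.round(2),p.round(4),"" if p0 is None else ((p-p0)/.04).round(2));p0=p
E
```

```text
[ 0.6924 -0.2086 -0.2299] 0.4661200730920669 -0.22370492113116852 1.2845407672267268
[[ 0.  -1.2 -0.   1.7 -0.3  0.3]
 [ 0.2  0.2 -1.   0.2  1.2 -1.5]]
(88, 250) [ 87. 249.]
(195, 262) [189. 263.]
(234, 115) [236. 112.]
(259, 366) [263. 368.]
(264, 343) [261. 349.]
(299, 203) [302. 200.]
0.03 1.92 [0.5849 0.0306] 
0.03 1.78 [0.5735 0.0201] [-0.28 -0.26]
0.03 1.63 [0.5639 0.008 ] [-0.24 -0.3 ]
0.03 1.48 [ 0.5561 -0.0053] [-0.19 -0.33]
0.03 1.33 [ 0.5504 -0.0197] [-0.14 -0.36]
0.03 1.18 [ 0.5469 -0.0347] [-0.09 -0.38]
0.03 1.04 [ 0.5456 -0.0501] [-0.03 -0.38]
0.03 0.89 [ 0.5466 -0.0655] [ 0.03 -0.39]
0.03 0.74 [ 0.5499 -0.0806] [ 0.08 -0.38]
0.03 0.59 [ 0.5553 -0.095 ] [ 0.14 -0.36]
0.03 0.44 [ 0.5628 -0.1085] [ 0.19 -0.34]
0.03 0.3 [ 0.5723 -0.1207] [ 0.24 -0.31]
0.03 0.15 [ 0.5834 -0.1314] [ 0.28 -0.27]
0.03 0.0 [ 0.596  -0.1403] [ 0.31 -0.22]
0.02 1.92 [0.5792 0.0224] 
0.02 1.78 [0.5691 0.0111] [-0.25 -0.28]
0.02 1.63 [ 0.5608 -0.0015] [-0.21 -0.32]
0.02 1.48 [ 0.5545 -0.0152] [-0.16 -0.34]
0.02 1.33 [ 0.5503 -0.0297] [-0.11 -0.36]
0.02 1.18 [ 0.5482 -0.0446] [-0.05 -0.37]
0.02 1.04 [ 0.5484 -0.0597] [ 0.   -0.38]
0.02 0.89 [ 0.5508 -0.0746] [ 0.06 -0.37]
0.02 0.74 [ 0.5553 -0.0889] [ 0.11 -0.36]
0.02 0.59 [ 0.562  -0.1025] [ 0.17 -0.34]
0.02 0.44 [ 0.5705 -0.1149] [ 0.21 -0.31]
0.02 0.3 [ 0.5808 -0.1259] [ 0.26 -0.28]
0.02 0.15 [ 0.5926 -0.1353] [ 0.3  -0.23]
0.02 0.0 [ 0.6057 -0.1428] [ 0.33 -0.19]
```

The crate is home within measurement error (0.5 mm, -0.2 mm). Next, the bar: I'll go over its outer side and descend with the fingers shut.

```bash
python3 -m pendant '[{"tx":0.44,"ty":0.9,"tz":0,"rx":0,"ry":0,"rz":0,"gripper":1},{"tx":0.44,"ty":0.9,"tz":0,"rx":0,"ry":0,"rz":0,"gripper":1},{"tx":0.44,"ty":0.9,"tz":-0.3,"rx":0,"ry":0,"rz":0,"gripper":1},{"tx":0,"ty":0,"tz":-0.9,"rx":0,"ry":0,"rz":0,"gripper":1},{"tx":0,"ty":0,"tz":-1,"rx":0,"ry":0,"rz":0,"gripper":1},{"tx":0,"ty":0,"tz":-1,"rx":0,"ry":0,"rz":0,"gripper":1},{"tx":0,"ty":0,"tz":-0.95,"rx":0,"ry":0,"rz":0,"gripper":1},{"tx":0,"ty":0,"tz":0,"rx":0,"ry":0,"rz":0,"gripper":1}]'
```

```text
t: 18.15
ee_pos: [0.5818, 0.0294, 0.0203]
tcp_rot: [0.126, 0.992, 0.001, 0.003]
force: [-0.0, -0.2, 0.5]
width: -0.002
finger_force: 0.0
```

```bash
python3 -m pendant '[{"tx":-0.2,"ty":-0.3,"tz":0.05,"rx":0,"ry":0,"rz":0,"gripper":1},{"tx":-0.25,"ty":-0.28,"tz":0,"rx":0,"ry":0,"rz":0,"gripper":1},{"tx":-0.21,"ty":-0.32,"tz":0,"rx":0,"ry":0,"rz":0,"gripper":1},{"tx":-0.16,"ty":-0.34,"tz":0,"rx":0,"ry":0,"rz":0,"gripper":1},{"tx":-0.11,"ty":-0.36,"tz":0,"rx":0,"ry":0,"rz":0,"gripper":1},{"tx":-0.05,"ty":-0.37,"tz":0,"rx":0,"ry":0,"rz":0,"gripper":1},{"tx":0,"ty":-0.38,"tz":0,"rx":0,"ry":0,"rz":0,"gripper":1}]'
python3 -m pendant '[{"tx":0.06,"ty":-0.37,"tz":0,"rx":0,"ry":0,"rz":0,"gripper":1},{"tx":0.11,"ty":-0.36,"tz":0,"rx":0,"ry":0,"rz":0,"gripper":1},{"tx":0.17,"ty":-0.34,"tz":0,"rx":0,"ry":0,"rz":0,"gripper":1},{"tx":0.21,"ty":-0.31,"tz":0,"rx":0,"ry":0,"rz":0,"gripper":1}]'
```

```text
t: 19.02
ee_pos: [0.5447, -0.0648, 0.0252]
tcp_rot: [0.126, 0.992, 0.002, 0.006]
force: [0.3, 2.0, 0.3]
width: 0.001
finger_force: 0.7
t: 19.52
ee_pos: [0.5673, -0.1199, 0.0251]
tcp_rot: [0.126, 0.992, 0.002, 0.006]
force: [0.0, 2.2, -1.0]
width: 0.001
finger_force: 0.7
```

```bash
python3 -m pendant '[{"tx":0.27,"ty":-0.22,"tz":0,"rx":0,"ry":0,"rz":0,"gripper":1},{"tx":0.3,"ty":-0.18,"tz":0,"rx":0,"ry":0,"rz":0,"gripper":1},{"tx":0.25,"ty":-0.1,"tz":0,"rx":0,"ry":0,"rz":0,"gripper":1},{"tx":0.1,"ty":-0.03,"tz":0,"rx":0,"ry":0,"rz":0,"gripper":1}]'
python3 -m pendant '[{"tx":0.1,"ty":-0.03,"tz":0,"rx":0,"ry":0,"rz":0,"gripper":1},{"tx":0.1,"ty":-0.03,"tz":0,"rx":0,"ry":0,"rz":0,"gripper":1}]'
```

```text
t: 20.02
ee_pos: [0.6044, -0.1408, 0.0252]
tcp_rot: [0.126, 0.992, 0.002, 0.006]
force: [-1.1, -1.2, -0.0]
width: -0.003
finger_force: 0.6
t: 20.27
ee_pos: [0.6099, -0.1419, 0.025]
tcp_rot: [0.126, 0.992, 0.003, 0.004]
force: [-8.9, 2.1, 6.8]
width: 0.006
finger_force: 4.6
```

```bash
python3 -m pendant '[{"tx":0.08,"ty":-0.02,"tz":0.03,"rx":0,"ry":0,"rz":0,"gripper":1},{"tx":0,"ty":0,"tz":0,"rx":0,"ry":0,"rz":0,"gripper":1}]'
python3 -m pendant '[{"tx":-0.25,"ty":0.06,"tz":0,"rx":0,"ry":0,"rz":0,"gripper":1},{"tx":-0.6,"ty":0.15,"tz":0,"rx":0,"ry":0,"rz":0,"gripper":1},{"tx":-0.8,"ty":0.3,"tz":0.3,"rx":0,"ry":0,"rz":0,"gripper":1},{"tx":-0.2,"ty":1,"tz":1,"rx":0,"ry":0,"rz":0,"gripper":1},{"tx":-0.2,"ty":1,"tz":1,"rx":0,"ry":0,"rz":0,"gripper":1},{"tx":0,"ty":1,"tz":1,"rx":0,"ry":0,"rz":0,"gripper":1},{"tx":0,"ty":1,"tz":1,"rx":0,"ry":0,"rz":0,"gripper":1},{"tx":0,"ty":1,"tz":0.3,"rx":0,"ry":0,"rz":0,"gripper":1}]'
python3 - <<'E'
from bench import robot
import numpy as np,pickle,cv2
from fit import proj,W
D=np.array([.692,-.2083,-.2523]);P=np.array([.650,-.051]);c=robot.capture("side")
g=cv2.cvtColor(c["pixels"],cv2.COLOR_RGB2GRAY)
# knob: expected pixel when shut vs darkest compact blob near
k=np.array([*W(D,np.array([-.08,.007,0]))[:2],.053]);u=proj(c,k);print("expected knob px shut",u)
x,y=u.astype(int);np.set_printoptions(linewidth=200);print(g[y-8:y+9,x-10:x+11])
for th in(0,.05,.1,.2):
    a=D[2]-np.pi/2-th;print(th,proj(c,np.array([*(P+.135*np.array([np.cos(a),np.sin(a)])),.053])).round(1))
# change of the scene since c1, (crate region)
o=cv2.cvtColor(pickle.load(open("c1.pkl","rb"))["side"]["pixels"],cv2.COLOR_RGB2GRAY)
print("crate flow",cv2.phaseCorrelate(o[150:220,195:235].astype(float),g[150:220,195:235].astype(float)))
E
```

```text
t: 20.52
ee_pos: [0.6099, -0.1419, 0.0252]
tcp_rot: [0.126, 0.992, 0.003, 0.001]
force: [-8.6, 0.8, 1.8]
width: 0.001
finger_force: 4.5
t: 21.52
ee_pos: [0.5353, 0.079, 0.2138]
tcp_rot: [0.125, 0.992, 0.004, 0.01]
force: [0.5, -0.7, 0.6]
width: 0.002
finger_force: 0.0
expected knob px shut [257.16221375 202.66567529]
[[ 46  48  41  42  43  43  49  49  44  33  62  98 101 100  99 102 100  97  99 102 100]
 [ 44  48  46  43  46  44  49  51  40  32  78 100 102  99 104  99  98 101 101 100  99]
 [ 38  43  37  44  45  45  49  46  33  34  97 103 101  98  97 100 100 102 101 100 162]
 [ 37  31  38  34  36  41  47  50  33  46  97 101 102 103 102 100 101 102 101 103 167]
 [ 48  48  45  42  38  47  47  42  26  40  81  82  97  99  99 102 102 100 101 164 174]
 [ 43  49  49  50  48  49  45  32  18  20  29  27  80  96 100 100  98  99 100 168 173]
 [ 38  39  39  42  48  48  39  21  18  19  19  13  54  99 101 101 102 101 101 166 171]
 [ 42  26  40  35  41  43  37  12  12  20  21   5  42  88 100  99 101  99 164 172 174]
 [ 46  46  43  41  46  48  38   9  22  15   8   8  12  70  97 101 103 103 170 172 173]
 [ 44  48  46  46  51  44  32   7  17   8  10  10   8  65  95 101 101 102 169 174 170]
 [ 40  41  45  49  50  48  35   6  10  11   3  10   3  56  94  99 101 105 172 173 170]
 [ 35  33  33  48  47  40  33  17  16  10  14  11  17  63  97  99 102 160 172 174 175]
 [ 46  44  43  50  46  40  32  76  30   9   1  20  44  85  98  99 103 167 121 112 112]
 [ 49  51  46  48  49  33  37  98  98  60  57  68  54  87 102 103  99 110 102 100 101]
 [ 38  41  45  48  44  32  45  81  81 129 134  82  59  94  99 101 103 100 101 104 103]
 [ 32  39  44  48  43  35  77  81 131 136 133  77  64  98 101  99 101 104 105 102 101]
 [ 43  47  53  47  44  35  78 121 136 138 120  68  85  99 102 101 103  98 103 102 102]]
0 [257.2 202.6]
0.05 [259.4 203. ]
0.1 [261.6 203.4]
0.2 [266.  204.5]
crate flow ((0.019949484325927358, -0.004734828801481683), 1.0110138887008548)
```

The knob blob is at (256.6, 203) and the predicted shut position is (257.2, 202.6), so the bar is at its limit. The crate hasn't moved, and the robot is clear of everything.

```bash
python3 -c "
from bench import robot
print(robot.sign_off())"
```

```text
the job is handed in; nothing more can be done
None
```

I pushed the crate home against the dock's stops and swung the bar shut to its limit, then handed the job in at about 21.6 s with the robot clear; the camera fit puts the crate within 1 mm and about 1° of home.

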